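Put the dried chopping boards away by colour

TASK

The colour-coded chopping boards have dried: move the row of four from the drying rack with the black drip tray to the storage rack, so that the row there follows that rack's own order of colours, each board standing upright, fully down and centred lengthways in the slot of its own colour. Lower each board into its slot before letting go, do not drop it, and leave the syrup bottle and the measuring jug beside the racks where they are.

Things in the scene. Friction and masses are not known exactly. Their poses are not given: they have to be found in the camera images.
- board_red: red plastic chopping board, 240 x 15 x 150 mm, about 0.5 kg, standing on its long edge in the drying rack: black drip tray 270 x 290 mm, bare steel wire slots like the coloured ones, 65 mm apart. Origin: middle of its lower edge; x along its length, y through its thickness, z up to its upper edge (150 mm above). Dark disc: its hanging hole; either end may point either way.
- board_blue: blue plastic chopping board, 240 x 15 x 150 mm, about 0.5 kg, standing on its long edge in the drying rack: black drip tray 270 x 290 mm, bare steel wire slots like the coloured ones, 65 mm apart. Origin: middle of its lower edge; x along its length, y through its thickness, z up to its upper edge (150 mm above). Dark disc: its hanging hole; either end may point either way.
- board_green: green plastic chopping board, 240 x 15 x 150 mm, about 0.5 kg, standing on its long edge in the drying rack: black drip tray 270 x 290 mm, bare steel wire slots like the coloured ones, 65 mm apart. Origin: middle of its lower edge; x along its length, y through its thickness, z up to its upper edge (150 mm above). Dark disc: its hanging hole; either end may point either way.
- board_yellow: yellow plastic chopping board, 240 x 15 x 150 mm, about 0.5 kg, standing on its long edge in the drying rack: black drip tray 270 x 290 mm, bare steel wire slots like the coloured ones, 65 mm apart. Origin: middle of its lower edge; x along its length, y through its thickness, z up to its upper edge (150 mm above). Dark disc: its hanging hole; either end may point either way.
- slot_red: red slot of the storage rack (steel frame, end hoops 94 mm high, 4 slots 65 mm apart, beside the drying rack), fixed: floor strip 200 x 40 mm between wire hoops 160 mm long, 80 mm high, 20 mm apart, flaring from 53 mm up to a 36 mm mouth. Origin: middle of the slot, on the strip, where the board's lower edge rests (22 mm above the bench); x along the slot, y across, z up.
- slot_blue: blue slot of the storage rack (steel frame, end hoops 94 mm high, 4 slots 65 mm apart, beside the drying rack), fixed: floor strip 200 x 40 mm between wire hoops 160 mm long, 80 mm high, 20 mm apart, flaring from 53 mm up to a 36 mm mouth. Origin: middle of the slot, on the strip, where the board's lower edge rests (22 mm above the bench); x along the slot, y across, z up.
- slot_green: green slot of the storage rack (steel frame, end hoops 94 mm high, 4 slots 65 mm apart, beside the drying rack), fixed: floor strip 200 x 40 mm between wire hoops 160 mm long, 80 mm high, 20 mm apart, flaring from 53 mm up to a 36 mm mouth. Origin: middle of the slot, on the strip, where the board's lower edge rests (22 mm above the bench); x along the slot, y across, z up.
- slot_yellow: yellow slot of the storage rack (steel frame, end hoops 94 mm high, 4 slots 65 mm apart, beside the drying rack), fixed: floor strip 200 x 40 mm between wire hoops 160 mm long, 80 mm high, 20 mm apart, flaring from 53 mm up to a 36 mm mouth. Origin: middle of the slot, on the strip, where the board's lower edge rests (22 mm above the bench); x along the slot, y across, z up.
- syrup_bottle: bystander: closed amber syrup bottle, 68 mm across, 200 mm high. Origin: centre of its underside. Leave it alone.
- measuring_jug: bystander: white plastic measuring jug, 96 mm across, 120 mm high, handle towards its y. Origin: centre of its underside. Leave it alone.
Things that resemble listed ones, but are neither listed nor needed, are in the scene too. Of the things like the board_yellow, leave any that is purple; of the rest the larger one is meant. There is more than one size of the board_blue; the one meant has the size given above.

How it is judged:
By the outcome, as a careful person would: the job done as asked, in the order asked, and still so for the second after the job is handed in, with the robot touching nothing.
It also fails if it takes over 120 s, if anything falls off the work surface, if the arm or the gripper's body presses on something with over 40 N, if the wrist force passes 120 N, or if a joint passes its speed limit or range.

ROBOT

A 7-joint arm with a two-finger parallel gripper is mounted at the origin on the work surface. World frame = base frame: x ahead of the robot, y to its left, z up, the work surface at z = 0. Lengths are in m, angles in rad, forces in N, time in s.
With the tool pointing down it reaches from about 0.4 to 0.875 m from the base axis. Payload 4.4 kg.
Tool frame: the origin (TCP) lies between the finger pads; the fingertips stand ahead of it and the grasp point (between the pads) lies 11 mm behind it (ctrl.tcp_to_tips is the x of the fingertips in the tool frame, in m); x points along the fingers, z is the direction in which the jaws open and shut, and the axes are right-handed (so a half turn about x gives the same grasp; the last joint's range is limited). The gripper opens to 85 mm and grips with 20 to 120 N. Pads are 22 mm wide; open, the fingers measure 114 mm over their backs; the gripper's body (76 mm by 85 mm) begins 54 mm behind the grasp point. The pads swing forward as they close: fully open they stand 13 mm farther back than shut.
Start: joints at [-1.237, 0.628, 0.038, 1.517, -0.027, 0.996, -0.02], TCP at [0.253, 0.599, 0.239] pointing down, gripper open.
Joint ranges: [-3.06, 3.06], [-0.37, 2.12], [-1.25, 1.32], [0.18, 2.47], [-1.1, 4.24], [0.23, 1.98], [-2.94, 2.94]. Speed limits (rad/s): [2.57, 2.57, 3.14, 3.14, 3.14, 3.14, 3.14].

INTERFACE

Orientations are given as a 3x3 rotation matrix whose columns are the frame's x, y, z axes.
In Python, from workcell import ctrl, vision, ticket gives the robot as it stands. The module is installed in compiled form; this text tells all that it offers.
- The arm moves only by the tool step_arm, never from a script. Its arguments are lists of equal length, an entry for each row: "dp": the shift along the world's x, y, z in mm, a list of three; "turn": the turn, a rotation vector about the world's x, y, z in rad, a list of three. In form: {"dp": [[dx, dy, dz], ...], "turn": [[rx, ry, rz], ...]}. A call has 1 to 10 rows; each row is the pose to reach, as a shift and turn from the pose commanded when the call began; what a row does not reach only later rows make up. A row lasts 1/8 s, in which the tool goes at most 62.5 mm and 10.7 degrees, less where a joint would pass 70% of its speed; a pose out of reach is approached as far as the arm can. A call with a gripper value outside its range is refused whole. "gripper" is the gripper command: -1 is fully open, 1 is shut, values between are in proportion, set as the call begins (left out, the last holds). The fingers move at their own pace and stop on an object; the grip force is fixed at half the most. Time passes only in rows, so rows that repeat a pose let the fingers close. It gives the time, the measured TCP pose, the force and the opening at its end, in the units of the state.
- ctrl.observe(): the state, without advancing time (a new reading comes with each control period).
- vision.snapshot(name): name is "scene" or "top" or "wrist"; returns (picture, depth): 384x512x3 uint8, red, green, blue; 384x512 float32, m along the optical axis (not along the pixel's ray), 0 where there is no reading.
- vision.camera_model(name): a dict with "mtx" (3x3 intrinsics, pixels), "k1" (the pictures are not rectified: a ray, as slopes to the right and down, at radius r is drawn at 1 + k1 r^2 times it, then the intrinsics apply), "R" (3x3) and "t" (3): a world point X has camera coordinates R X + t. Camera axes: x right, y down, z forward; pixel columns grow to the right and rows downward; lengths in m; the calibration is good to about 2 mm. A picture is of the moment at which its call begins: read the wrist's pose just before it. camera_model takes no time and is no camera call; for the wrist camera it gives the pose at the moment of the call.
- ticket.sign_off(): hands the job in, once; it reports no verdict.
The state is a dict: "clock": time; "q": joint angles; "dq": joint speeds; "tau": joint torques, N m; "tool_pos": TCP position; "ee_rot": TCP orientation; "wrist_force": force on the tool from outside, world axes, zero at the start; "torque": the same for the moment, N m; "width": finger opening in m.
Only numpy, scipy, OpenCV 4.12 (cv2) and the standard library are available. Lean on these libraries where they do the work, as an engineer would, in place of code of your own. Each camera call takes 0.05 s, during which the arm holds its last target. There are 200 camera calls.

## Working session

There is one attempt and no reset: what is moved stays moved. The work goes in short steps, Python scripts to look and compute and a tool call to move; the robot and the scene stay as the last step left them, time stands still between calls to the robot, and variables do not carry over. Pictures are saved under pics/ and viewed, on a budget of 14 in all, crops included, one or two more only if the job needs it, and the job is handed in when it is done.

Besides the shell and the picture viewer there is one more tool, called after "Request:" as name(argument=value, ...) on one line, values as JSON. step_arm: Moves the arm, as the interface text tells. Its arguments: {"type":"object","properties":{"dp":{"type":"array","items":{"type":"array","items":{"type":"number"}}},"turn":{"type":"array","items":{"type":"array","items":{"type":"number"}}},"gripper":{"type":"number"}},"required":["dp","turn"]}

```bash
mkdir -p pics; cat > h.py <<'E'
import numpy as np, cv2
from workcell import ctrl, vision, ticket
def snap(n, f):
    m=vision.camera_model(n); p,d=vision.snapshot(n)
    cv2.imwrite(f'pics/{f}.png',p[:,:,::-1]); np.savez(f'pics/{f}.npz',p=p,d=d,**{k:np.array(m[k]) for k in('mtx','k1','R','t')})
    return p,d,m
def load(f): return np.load(f'pics/{f}.npz')
def rays(a,u,v):
    K=a['mtx']; xy=cv2.undistortPoints(np.array([[[u,v]]],float).reshape(-1,1,2),K,np.array([float(a['k1']),0,0,0,0])) if np.isscalar(u) else cv2.undistortPoints(np.stack([u,v],-1).astype(float).reshape(-1,1,2),K,np.array([float(a['k1']),0,0,0,0]))
    return xy.reshape(-1,2)
def cloud(a):
    v,u=np.mgrid[0:384,0:512]; xy=rays(a,u.ravel(),v.ravel()); d=a['d'].ravel()
    c=np.c_[xy*d[:,None],d]; return ((c-a['t'])@a['R']).reshape(384,512,3)
def onplane(a,u,v,z):
    xy=rays(a,u,v)[0]; r=np.r_[xy,1]@a['R']; o=-a['R'].T@a['t']; return o+r*(z-o[2])/r[2]
E
python3 - <<'E'
from h import *
for n in('scene','top'):
    snap(n,n+'0')
    a=load(n+'0'); print(n,-a['R'].T@a['t'],a['R'][2])
s=ctrl.observe(); print({k:np.round(v,3) for k,v in s.items()},ctrl.tcp_to_tips)
a=cv2.imread('pics/scene0.png');b=cv2.imread('pics/top0.png')
cv2.imwrite('pics/v1.png',cv2.resize(a,(800,600)));cv2.imwrite('pics/v2.png',cv2.resize(b,(800,600)))
E
```

```text
scene [0.95501192 0.04123054 0.97151627] [-0.47715522 -0.06253838 -0.87659104]
top [ 0.28299904 -0.01684332  1.62433999] [ 0.11176282  0.0155535  -0.99361318]
{'clock': np.float64(0.1), 'q': array([-1.237,  0.629,  0.038,  1.518, -0.027,  0.996, -0.02 ]), 'dq': array([ 0.   , -0.001, -0.   , -0.001, -0.002, -0.001, -0.001]), 'tau': array([ 2.0000e-03, -5.6453e+01,  1.2300e+00, -1.9397e+01,  1.1000e-02,
        5.0000e-03,  0.0000e+00]), 'tool_pos': array([0.253, 0.598, 0.239]), 'ee_rot': array([[-0.001, -0.921,  0.389],
       [-0.002,  0.389,  0.921],
       [-1.   , -0.   , -0.002]]), 'wrist_force': array([ 0.197, -0.227, -0.132]), 'torque': array([ 0.027, -0.004,  0.029]), 'width': np.float64(0.085)} 0.008
```

View pics/v1.png

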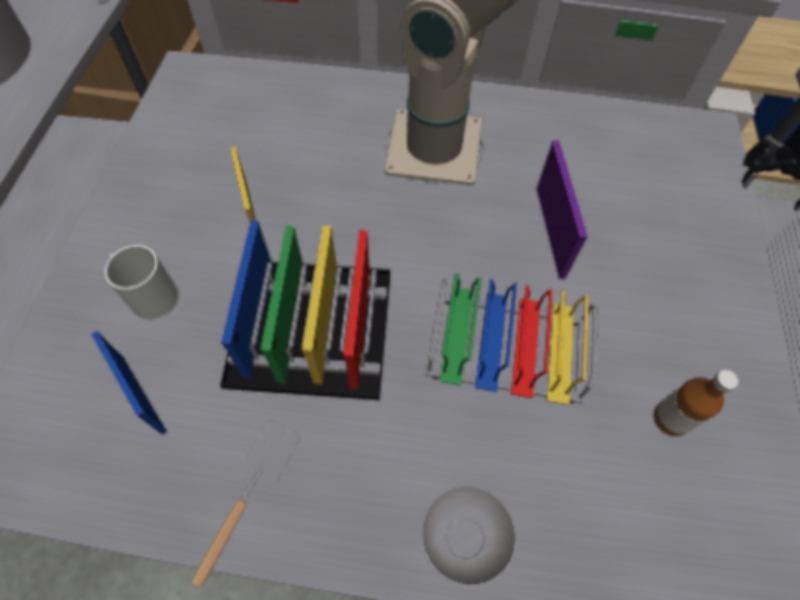

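View pics/v2.png

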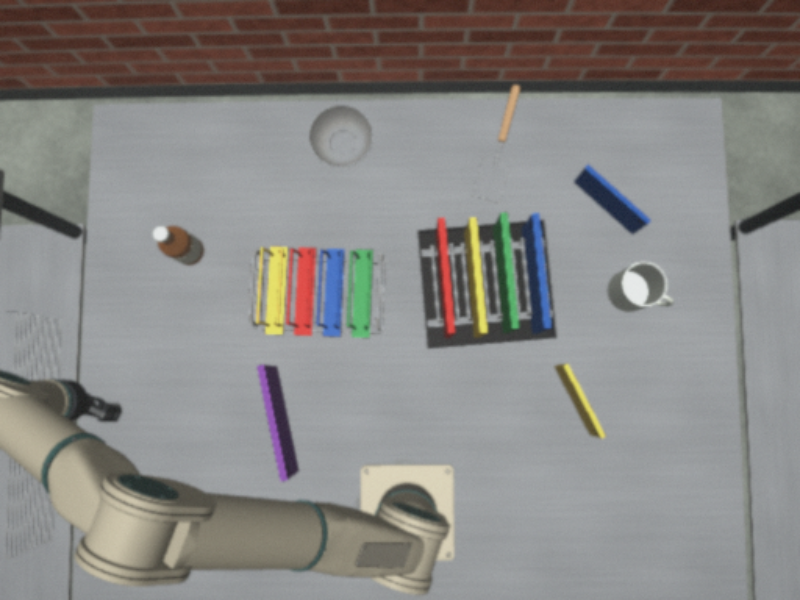

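```bash
cat > m.py <<'E'
from h import *
def mask(p,c):
    h=cv2.cvtColor(p,cv2.COLOR_RGB2HSV).astype(int); H,S,V=h[...,0],h[...,1],h[...,2]
    r={'red':(H<8)|(H>172),'yellow':(H>20)&(H<32),'green':(H>50)&(H<75),'blue':(H>105)&(H<120)}[c]
    return r&(S>120)&(V>40)
def fit(P):
    r=cv2.minAreaRect(P[:,:2].astype(np.float32)*1000); (cx,cy),(w,h),_=r
    b=cv2.boxPoints(r); e=b[1]-b[0] if np.hypot(*(b[1]-b[0]))>np.hypot(*(b[2]-b[1])) else b[2]-b[1]
    e=e*np.sign(e[0]); return np.round([cx,cy,max(w,h),min(w,h),np.degrees(np.arctan2(e[1],e[0]))],1)
E
python3 - <<'E'
from m import *
for f in('top0','scene0'):
  a=load(f); C=cloud(a)
  for c in('red','yellow','green','blue'):
    m=mask(a['p'],c)&(a['d']>0); Z=C[...,2]
    for nm,zl,zh,yl,yh in(('board',.165,.182,-.4,.0),('slot',.010,.03,.0,.5)):
        s=m&(Z>zl)&(Z<zh)&(C[...,1]>yl)&(C[...,1]<yh)&(C[...,0]>.3)
        n,l,st,_=cv2.connectedComponentsWithStats(s.astype(np.uint8),connectivity=8)
        i=1+np.argmax(st[1:,4]) if n>1 else 0
        P=C[l==i] if n>1 else C[:0].reshape(-1,3)
        print(f,c,nm,len(P),*( [fit(P),np.round(np.median(P[:,2]),4),'med',np.round(np.median(P[:,:2],0)*1e3,1)] if len(P) else []))
a=cv2.imread('pics/top0.png')[125:225,150:365]; cv2.imwrite('pics/v3.png',cv2.resize(a,None,fx=3.7,fy=3.7,interpolation=cv2.INTER_CUBIC))
E
```

```text
top0 red board 326 [499.1 -84.3 236.8  15.5   4.4] 0.1717 med [492.9 -83.9]
top0 red slot 392 [487.3 231.2 196.   36.   -1.8] 0.0217 med [484.5 234.2]
top0 yellow board 319 [ 498.6 -149.   236.    14.8    4.5] 0.1715 med [ 492.  -148.9]
top0 yellow slot 406 [491.2 293.5 196.9  37.5  -2.6] 0.0215 med [484.3 297.5]
top0 green board 235 [ 508.2 -212.6  232.3   13.1    4.2] 0.1716 med [ 504.6 -211.4]
top0 green slot 376 [482.2  99.5 188.6  28.3  -2.5] 0.0219 med [480.4 100.3]
top0 blue board 327 [ 507.9 -279.2  237.9   16.2    4.1] 0.1718 med [ 503.9 -279.1]
top0 blue slot 424 [484.5 164.  193.2  35.6  -2. ] 0.0221 med [480.  167.4]
scene0 red board 470 [506.  -83.6 237.1  14.8   4.4] 0.1713 med [519.1 -82.6]
scene0 red slot 671 [493.5 228.7 199.7  40.4  -2.3] 0.0215 med [502.7 231.4]
scene0 yellow board 472 [ 506.6 -148.7  236.4   15.4    4.1] 0.1712 med [ 525.1 -147.6]
scene0 yellow slot 659 [495.8 293.9 200.2  41.3  -1.6] 0.0215 med [506.8 293.9]
scene0 green board 460 [ 516.2 -213.9  236.9   16.     4.5] 0.1711 med [ 536.9 -211.5]
scene0 green slot 649 [488.6  99.3 195.3  34.7  -2.6] 0.0216 med [492.   99.1]
scene0 blue board 492 [ 514.7 -276.6  239.4   16.1    4.4] 0.1708 med [ 525.5 -275.4]
scene0 blue slot 614 [491.  165.3 197.2  38.3  -3.7] 0.0218 med [501.  166.7]
```

View pics/v3.png

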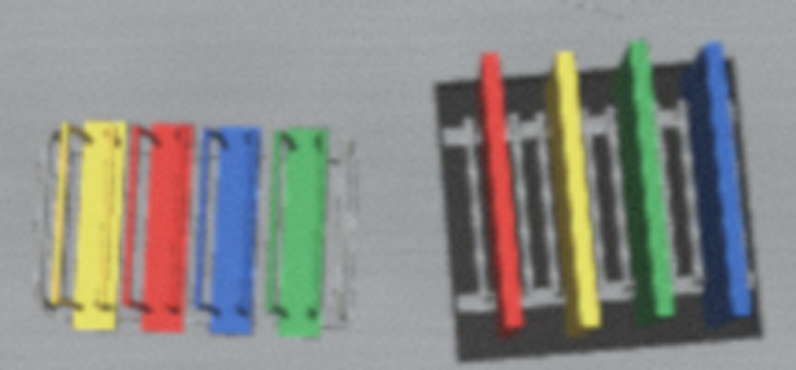

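The boards meant are the four in the black-tray rack: red (320,180), yellow (307-345,180), green and blue to their right in top view. They measure 240 mm. The loose blue (390,127) and yellow (372,256) boards are smaller, and purple is excluded. Slot order from +y: yellow, red, blue, green. Next I'll do a wrist-camera check above the storage rack.

Request:
step_arm(dp=[[0, 0, 60], [60, -80, 120], [120, -160, 180], [180, -240, 230], [237, -320, 230], [237, -400, 230], [237, -400, 230], [237, -400, 230], [237, -400, 230], [237, -400, 230]], turn=[[0, 0, 0], [0, 0, 0.07], [0, 0, 0.14], [0, 0, 0.21], [0, 0, 0.28], [0, 0, 0.36], [0, 0, 0.36], [0, 0, 0.36], [0, 0, 0.36], [0, 0, 0.36]], gripper=-0.06)

```text
clock: 1.35
tool_pos: [0.4925, 0.1929, 0.4703]
ee_rot: [[0.003, -0.999, 0.05], [-0.002, 0.05, 0.999], [-1.0, -0.003, -0.002]]
wrist_force: [0.2, 1.5, -0.2]
width: 0.0454
```

```bash
python3 - <<'E'
from m import *
s=ctrl.observe(); print(s['clock'],s['tool_pos'],s['ee_rot'],s['q'],s['width'],s['wrist_force'])
snap('wrist','w1'); a=load('w1'); C=cloud(a); print(-a['R'].T@a['t'],a['R'][2])
for c in('red','yellow','green','blue'):
    m=mask(a['p'],c)&(a['d']>0); Z=C[...,2]
    s=m&(Z>.012)&(Z<.03)&(C[...,1]>0)
    n,l,st,_=cv2.connectedComponentsWithStats(s.astype(np.uint8),connectivity=8)
    if n>1:
        P=C[l==1+np.argmax(st[1:,4])]; print(c,len(P),fit(P),np.median(P[:,2]))
cv2.imwrite('pics/v4.png',cv2.resize(cv2.imread('pics/w1.png'),(800,600)))
E
```

```text
1.35 [0.49245134 0.19291297 0.4702771 ] [[ 0.00274069 -0.99873426  0.05022311]
 [-0.00215764  0.05021728  0.99873599]
 [-0.99999392 -0.00284559 -0.00201728]] [-0.49821405  0.27294047  0.09697742  1.46437815 -0.0233658   1.40386901
  1.11959155] 0.045385915854703814 [ 0.24681138  1.48833872 -0.23589381]
[0.42556069 0.19653641 0.60574902] [ 0.26467646 -0.01589965 -0.96420619]
red 1872 [490.2 229.8 199.3  36.6  -1.3] 0.023109290792422535
yellow 1744 [493.2 293.3 200.   40.9  -2.5] 0.023054501530949185
green 1735 [484.2  98.6 198.1  40.   -2.5] 0.02315839470881275
blue 1909 [487.  160.1 198.2  40.6  -3.8] 0.023145468942932883
```

View pics/v4.png

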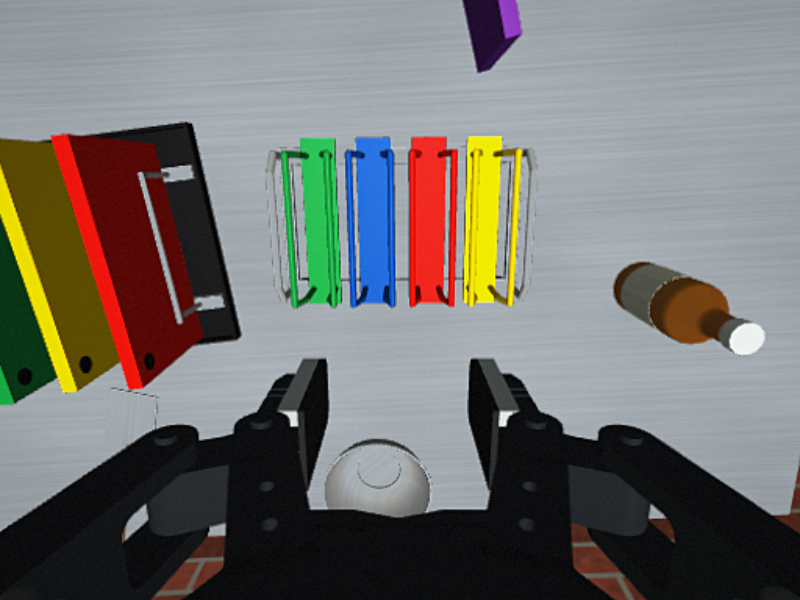

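The wrist view agrees: the strips at (320,220), (375,220), (430,220), (485,220) are green, blue, red, yellow. The hanging holes lie at the far end, away from mid-length. Next is the same measurement over the drying rack.

Request:
step_arm(dp=[[0, -62, 0], [0, -124, 0], [0, -186, 0], [0, -248, 0], [0, -310, 0], [0, -372, 0], [10, -372, 0], [10, -372, 0]], turn=[[0, 0, 0.02], [0, 0, 0.04], [0, 0, 0.06], [0, 0, 0.08], [0, 0, 0.1], [0, 0, 0.127], [0, 0, 0.127], [0, 0, 0.127]])

```text
clock: 2.4
tool_pos: [0.5009, -0.171, 0.4683]
ee_rot: [[-0.001, -0.996, -0.09], [0.002, -0.09, 0.996], [-1.0, 0.001, 0.002]]
wrist_force: [0.2, 0.4, 0.7]
width: 0.0454
```

```bash
python3 - <<'E'
from m import *
s=ctrl.observe(); print(s['clock'],s['tool_pos'],s['ee_rot'][:,2],s['wrist_force'])
snap('wrist','w2'); a=load('w2'); C=cloud(a)
for c in('red','yellow','green','blue'):
    m=mask(a['p'],c)&(a['d']>0); Z=C[...,2]
    s=m&(Z>.169)&(Z<.178)&(C[...,1]<0)
    n,l,st,_=cv2.connectedComponentsWithStats(s.astype(np.uint8),connectivity=8)
    P=C[l==1+np.argmax(st[1:,4])]; print(c,len(P),fit(P),np.median(P[:,2]))
# strips: edge-based refine in w1
a=load('w1'); C=cloud(a); th=np.radians(-2.5); ex=np.array([np.cos(th),np.sin(th)]); ey=np.array([-np.sin(th),np.cos(th)])
for c in('green','blue','red','yellow'):
    m=mask(a['p'],c)&(a['d']>0)&(C[...,2]>.018)&(C[...,2]<.027)&(C[...,1]>0)
    P=C[m][:,:2]*1e3; u=P@ex; v=P@ey
    L=[];R=[];X=[]
    for b in np.arange(u.min()+5,u.max()-5,6):
        w=v[(u>=b)&(u<b+6)]
        if len(w)>15: L.append(w.min());R.append(w.max());X.append(b)
    print(c,'v edges',np.round(np.percentile(L,[25,50,75]),1),np.round(np.percentile(R,[25,50,75]),1),'u',np.round([np.percentile(u,.5),np.percentile(u,99.5)],1),'slopeL',np.polyfit(X,L,1)[0],np.polyfit(X,R,1)[0])
E
```

```text
2.4 [ 0.50091961 -0.17100732  0.46829681] [-0.08973878  0.99596328  0.00202161] [0.17130114 0.41232332 0.73132582]
red 1643 [492.7 -85.  218.2  15.5   4.4] 0.17296556202481506
yellow 1755 [ 502.8 -149.3  239.4   15.     4.4] 0.17304432281164936
green 1744 [ 512.1 -213.6  239.    15.1    4.4] 0.17305720458502521
blue 1780 [ 511.3 -278.6  238.3   15.5    4.3] 0.17308638171748475
green v edges [100.  100.4 101. ] [138.4 138.8 139.3] u [380.5 577.7] slopeL 0.005531536241964703 0.0016987025949869096
blue v edges [164.8 165.4 165.9] [199.  199.7 200. ] u [380.8 578.2] slopeL 0.01871063836945974 -0.020864082895401145
red v edges [234.7 234.8 235. ] [267.7 268.2 268.6] u [381.3 578.8] slopeL 0.024625161738651383 -0.001520333554770952
yellow v edges [294.4 294.9 295.5] [332.7 333.3 333.8] u [380.2 577.9] slopeL 0.0017584595157621498 -0.011644687694334152
```

Request:
step_arm(dp=[[1, 44, -40], [3, 88, -90], [3, 88, -140], [3, 88, -190], [3, 88, -230], [3, 88, -260], [3, 88, -265], [3, 88, -265], [3, 88, -265]], turn=[[0, 0, -0.012], [0, 0, -0.012], [0, 0, -0.012], [0, 0, -0.012], [0, 0, -0.012], [0, 0, -0.012], [0, 0, -0.012], [0, 0, -0.012], [0, 0, -0.012]])

```text
clock: 3.58
tool_pos: [0.504, -0.0849, 0.2057]
ee_rot: [[0.003, -0.997, -0.076], [-0.0, -0.076, 0.997], [-1.0, -0.003, -0.0]]
wrist_force: [0.6, 0.2, -0.2]
width: 0.0454
```

```bash
python3 - <<'E'
from m import *
s=ctrl.observe(); print(s['clock'],s['tool_pos'],s['ee_rot'],s['wrist_force'])
snap('wrist','w3'); cv2.imwrite('pics/v5.png',cv2.resize(cv2.imread('pics/w3.png'),(800,600)))
E
```

```text
3.575 [ 0.50396806 -0.08489089  0.2056854 ] [[ 2.67509150e-03 -9.97111867e-01 -7.58997236e-02]
 [-5.73990099e-05 -7.59001482e-02  9.97115422e-01]
 [-9.99996420e-01 -2.66301842e-03 -2.60273075e-04]] [ 0.56993184  0.20015457 -0.16846239]
```

View pics/v5.png

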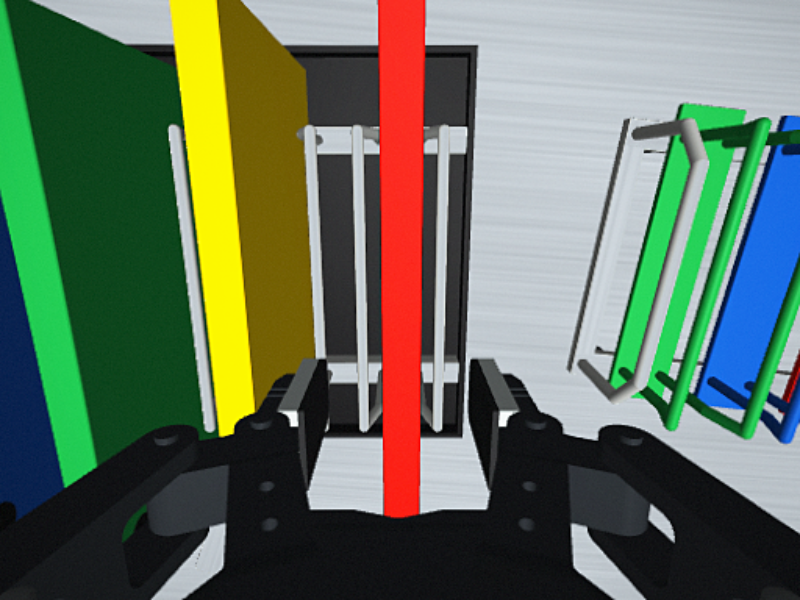

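The red board (402) is centred between the pads (326 and 472) and parallel to them. Descending now, then gripping and lifting.

Request:
step_arm(dp=[[0, 0, -25], [0, 0, -50], [0, 0, -65], [0, 0, -69], [0, 0, -69]], turn=[[0, 0, 0], [0, 0, 0], [0, 0, 0], [0, 0, 0], [0, 0, 0]])

```text
clock: 4.25
tool_pos: [0.5034, -0.0854, 0.1357]
ee_rot: [[0.001, -0.997, -0.075], [-0.0, -0.075, 0.997], [-1.0, -0.001, -0.0]]
wrist_force: [1.2, 1.0, -0.2]
width: 0.0452
```

Request:
step_arm(dp=[[0, 0, 0], [0, 0, 0], [0, 0, 0], [0, 0, 0], [0, 0, 0], [0, 0, 0]], turn=[[0, 0, 0], [0, 0, 0], [0, 0, 0], [0, 0, 0], [0, 0, 0], [0, 0, 0]], gripper=1)

```text
clock: 5.0
tool_pos: [0.5034, -0.0849, 0.136]
ee_rot: [[0.001, -0.997, -0.076], [0.0, -0.076, 0.997], [-1.0, -0.001, 0.0]]
wrist_force: [-1.4, 0.9, 5.6]
width: 0.0145
```

Request:
step_arm(dp=[[0, 0, 10], [0, 0, 35], [0, 0, 75], [0, 0, 120], [0, 0, 165], [0, 0, 190], [0, 0, 200], [0, 0, 200]], turn=[[0, 0, 0], [0, 0, 0], [0, 0, 0], [0, 0, 0], [0, 0, 0], [0, 0, 0], [0, 0, 0], [0, 0, 0]])

```text
clock: 6.0
tool_pos: [0.5026, -0.0853, 0.335]
ee_rot: [[-0.001, -0.997, -0.075], [0.0, -0.075, 0.997], [-1.0, 0.001, 0.0]]
wrist_force: [0.0, 0.9, -3.9]
width: 0.0138
```

Request:
step_arm(dp=[[-2, 45, 0], [-4, 100, 0], [-6, 160, 0], [-8, 220, 0], [-11, 270, 0], [-13, 303, 0], [-13, 313.5, 0], [-13, 313.5, 0], [-13, 313.5, 0], [-13, 313.5, 0]], turn=[[0, 0, -0.02], [0, 0, -0.04], [0, 0, -0.06], [0, 0, -0.08], [0, 0, -0.1], [0, 0, -0.12], [0, 0, -0.12], [0, 0, -0.12], [0, 0, -0.12], [0, 0, -0.12]])

```text
clock: 7.25
tool_pos: [0.4903, 0.2266, 0.3353]
ee_rot: [[-0.0, -0.999, 0.047], [-0.001, 0.047, 0.999], [-1.0, -0.0, -0.001]]
wrist_force: [0.7, -0.9, -4.2]
width: 0.0142
```

Request:
step_arm(dp=[[0, 0, -25], [0, 0, -60], [0, 0, -85], [0, 0, -100], [0, 0, -105], [0, 0, -105], [0, 0, -105], [0, 0, -105]], turn=[[0, 0, 0], [0, 0, 0], [0, 0, 0], [0, 0, 0], [0, 0, 0], [0, 0, 0], [0, 0, 0], [0, 0, 0]])

```text
clock: 8.25
tool_pos: [0.4904, 0.2285, 0.231]
ee_rot: [[0.001, -0.999, 0.045], [0.001, 0.045, 0.999], [-1.0, -0.001, 0.001]]
wrist_force: [-0.2, -0.5, -4.4]
width: 0.0144
```

```bash
python3 - <<'E'
from m import *
s=ctrl.observe(); print(s['clock'],s['tool_pos'],s['ee_rot'],s['wrist_force'],s['width'])
for n in('scene','wrist'):
    snap(n,n+'4'); a=load(n+'4'); C=cloud(a); m=mask(a['p'],'red')&(a['d']>0)&(C[...,1]>.1)&(C[...,2]>.1)
    Z=C[m][:,2]; zt=np.percentile(Z,97); print(n,zt); print(fit(C[m][Z>zt-.008]))
a=cv2.imread('pics/scene4.png')[150:290,240:440]; b=cv2.imread('pics/wrist4.png')
cv2.imwrite('pics/v6.png',np.hstack([cv2.resize(a,(420,300)),cv2.resize(b,(380,300))]))
E
```

```text
8.25 [0.49037845 0.22845612 0.23104214] [[ 1.22791945e-03 -9.98997229e-01  4.47552028e-02]
 [ 6.98152100e-04  4.47560820e-02  9.98997701e-01]
 [-9.99999002e-01 -1.19544277e-03  7.52408877e-04]] [-0.21280033 -0.48449969 -4.43526123] 0.014394595442773418
scene 0.26873468577691695
[542.2 226.4 136.2  41.6   9.2]
wrist 0.2690236141076497
[449.5 230.2 112.5  15.8  -2.8]
```

View pics/v6.png

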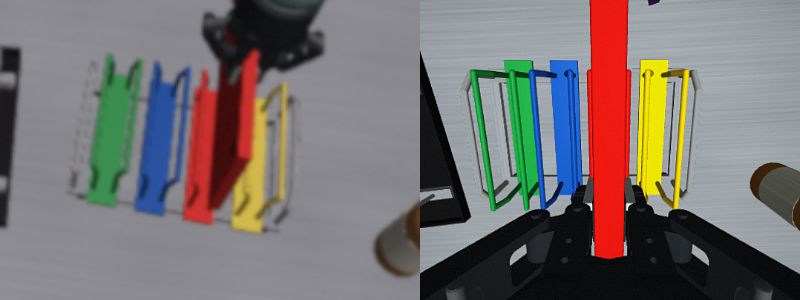

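The red board hangs directly over the red slot, with the red wires showing evenly either side (588 and 631 around 590–628). Lowering it.

Request:
step_arm(dp=[[0, 0, -15], [0, 0, -35], [0, 0, -55], [0, 0, -70], [0, 0, -82], [0, 0, -90], [0, 0, -93], [0, 0, -94], [0, 0, -94]], turn=[[0, 0, 0], [0, 0, 0], [0, 0, 0], [0, 0, 0], [0, 0, 0], [0, 0, 0], [0, 0, 0], [0, 0, 0], [0, 0, 0]])

```text
clock: 9.48
tool_pos: [0.4903, 0.2284, 0.1367]
ee_rot: [[0.001, -0.999, 0.045], [0.0, 0.045, 0.999], [-1.0, -0.001, 0.0]]
wrist_force: [0.9, -0.1, -4.9]
width: 0.0141
```

Request:
step_arm(dp=[[0, 0, -1], [0, 0, -2], [0, 0, -2]], turn=[[0, 0, 0], [0, 0, 0], [0, 0, 0]])

```text
clock: 9.85
tool_pos: [0.4903, 0.2286, 0.1361]
ee_rot: [[0.001, -0.999, 0.045], [0.001, 0.045, 0.999], [-1.0, -0.001, 0.001]]
wrist_force: [-3.8, -0.9, 8.7]
width: 0.0142
```

Contact with the floor, with negligible side force. Releasing and rising.

Request:
step_arm(dp=[[0, 0, 0], [0, 0, 0], [0, 0, 0], [0, 0, 0]], turn=[[0, 0, 0], [0, 0, 0], [0, 0, 0], [0, 0, 0]], gripper=-0.06)

```text
clock: 10.35
tool_pos: [0.49, 0.2282, 0.1342]
ee_rot: [[-0.0, -0.999, 0.045], [-0.0, 0.045, 0.999], [-1.0, 0.0, -0.0]]
wrist_force: [0.1, -0.3, 0.0]
width: 0.0453
```

Request:
step_arm(dp=[[0, 0, 20], [0, 0, 50], [0, 0, 90], [0, 0, 110], [0, 0, 110]], turn=[[0, 0, 0], [0, 0, 0], [0, 0, 0], [0, 0, 0], [0, 0, 0]])

```text
clock: 10.98
tool_pos: [0.4909, 0.2287, 0.2456]
ee_rot: [[0.003, -0.999, 0.045], [0.002, 0.045, 0.999], [-1.0, -0.003, 0.002]]
wrist_force: [-0.7, 0.3, 0.0]
width: 0.0453
```

```bash
cat > chk.py <<'E'
from m import *
import sys
s=ctrl.observe(); print(s['clock'],s['tool_pos'],s['ee_rot'][:,2],s['wrist_force'])
for n in sys.argv[2].split(','):
    f=n+sys.argv[1]; snap(n,f); a=load(f); C=cloud(a)
    for c in('red','yellow','green','blue'):
        m=mask(a['p'],c)&(a['d']>0)&(C[...,2]>.165)&(C[...,2]<.18)&(C[...,0]>.3)
        k,l,st,_=cv2.connectedComponentsWithStats(m.astype(np.uint8),connectivity=8)
        for i in range(1,k):
            if st[i,4]>100: P=C[l==i]; print(n,c,st[i,4],fit(P),np.round(np.median(P[:,2]),4))
E
python3 chk.py 5 scene,top,wrist
```

```text
10.975 [0.49086371 0.22868193 0.24560771] [0.04478881 0.99899495 0.0017469 ] [-0.72574725  0.29980344  0.03743202]
scene red 406 [516.9 228.1 189.8  15.9  -2.5] 0.1716
scene yellow 475 [ 506.3 -149.   237.1   15.6    4.4] 0.1714
scene green 459 [ 516.6 -214.1  236.7   16.6    4.2] 0.1712
scene blue 484 [ 515.1 -276.7  236.6   16.1    4.5] 0.1709
top yellow 323 [ 498.3 -149.1  235.8   14.7    4.4] 0.172
top green 226 [ 507.8 -212.5  231.9   12.8    4.3] 0.1721
top blue 326 [ 507.2 -279.3  236.6   15.7    4.3] 0.1712
wrist red 6665 [481.6 229.  223.7  15.1  -2.5] 0.173
```

Request:
step_arm(dp=[[2, -60, 0], [4, -120, 0], [6, -180, 0], [8, -240, 0], [11, -300, 0], [13, -350, -10], [13, -377.5, -30], [13, -377.5, -50], [13, -377.5, -50], [13, -377.5, -50]], turn=[[0, 0, 0.02], [0, 0, 0.04], [0, 0, 0.06], [0, 0, 0.08], [0, 0, 0.1], [0, 0, 0.12], [0, 0, 0.12], [0, 0, 0.12], [0, 0, 0.12], [0, 0, 0.12]])

```text
clock: 12.38
tool_pos: [0.503, -0.1487, 0.1942]
ee_rot: [[-0.001, -0.997, -0.076], [0.0, -0.076, 0.997], [-1.0, 0.001, 0.0]]
wrist_force: [0.3, -0.5, -0.6]
width: 0.0448
```

```bash
python3 chk.py 6 wrist
```

```text
12.375 [ 0.50304708 -0.14871629  0.1941925 ] [-7.59613244e-02  9.97110691e-01  3.84130778e-04] [ 0.34464303 -0.53976975 -0.63512171]
wrist yellow 9355 [ 477.5 -151.   178.4   15.     4.4] 0.173
wrist green 9420 [ 465.3 -216.7  143.1   16.4    4.7] 0.1729
wrist green 155 [ 585.2 -213.4   22.4    4.1   -1.2] 0.173
wrist blue 7329 [ 488.7 -280.   160.1   17.2    4.2] 0.1726
```

Request:
step_arm(dp=[[0, 0, -20], [0, 0, -45], [0, 0, -56], [0, 0, -60], [0, 0, -60]], turn=[[0, 0, 0], [0, 0, 0], [0, 0, 0], [0, 0, 0], [0, 0, 0]])

```text
clock: 13.05
tool_pos: [0.5034, -0.1493, 0.1348]
ee_rot: [[0.001, -0.997, -0.075], [-0.0, -0.075, 0.997], [-1.0, -0.001, -0.0]]
wrist_force: [-0.1, -0.1, 0.1]
width: 0.0451
```

Request:
step_arm(dp=[[0, 0, 0], [0, 0, 0], [0, 0, 0], [0, 0, 0], [0, 0, 0], [0, 0, 0]], turn=[[0, 0, 0], [0, 0, 0], [0, 0, 0], [0, 0, 0], [0, 0, 0], [0, 0, 0]], gripper=1)

```text
clock: 13.8
tool_pos: [0.5034, -0.1492, 0.135]
ee_rot: [[0.001, -0.997, -0.075], [-0.0, -0.075, 0.997], [-1.0, -0.001, -0.0]]
wrist_force: [-1.5, 0.7, 5.8]
width: 0.0146
```

Request:
step_arm(dp=[[0, 0, 10], [0, 0, 35], [0, 0, 75], [0, 0, 120], [0, 0, 165], [0, 0, 190], [0, 0, 200], [0, 0, 200]], turn=[[0, 0, 0], [0, 0, 0], [0, 0, 0], [0, 0, 0], [0, 0, 0], [0, 0, 0], [0, 0, 0], [0, 0, 0]])

```text
clock: 14.8
tool_pos: [0.5025, -0.1491, 0.3339]
ee_rot: [[-0.001, -0.997, -0.075], [0.0, -0.075, 0.997], [-1.0, 0.001, 0.0]]
wrist_force: [0.2, -0.1, -5.6]
width: 0.0144
```

Request:
step_arm(dp=[[-1, 40, 0], [-2, 95, 0], [-3, 155, 0], [-4, 215, 0], [-5, 275, 0], [-6, 335, 0], [-8, 390, 0], [-10, 430, 0], [-10, 442, 0], [-10, 442, 0]], turn=[[0, 0, -0.015], [0, 0, -0.03], [0, 0, -0.05], [0, 0, -0.07], [0, 0, -0.09], [0, 0, -0.105], [0, 0, -0.12], [0, 0, -0.12], [0, 0, -0.12], [0, 0, -0.12]])

```text
clock: 16.05
tool_pos: [0.4922, 0.2927, 0.3325]
ee_rot: [[-0.003, -0.999, 0.044], [-0.002, 0.044, 0.999], [-1.0, 0.003, -0.002]]
wrist_force: [0.0, -0.6, -5.8]
width: 0.0144
```

Request:
step_arm(dp=[[0, 0, 0], [0, 0, -25], [0, 0, -60], [0, 0, -85], [0, 0, -100], [0, 0, -105], [0, 0, -105], [0, 0, -105]], turn=[[0, 0, 0], [0, 0, 0], [0, 0, 0], [0, 0, 0], [0, 0, 0], [0, 0, 0], [0, 0, 0], [0, 0, 0]])

```text
clock: 17.05
tool_pos: [0.4936, 0.2931, 0.2304]
ee_rot: [[0.002, -0.999, 0.045], [0.001, 0.045, 0.999], [-1.0, -0.002, 0.001]]
wrist_force: [-0.4, -0.0, -4.8]
width: 0.0146
```

Request:
step_arm(dp=[[0, 0, -15], [0, 0, -35], [0, 0, -55], [0, 0, -70], [0, 0, -82], [0, 0, -90], [0, 0, -93], [0, 0, -94], [0, 0, -94]], turn=[[0, 0, 0], [0, 0, 0], [0, 0, 0], [0, 0, 0], [0, 0, 0], [0, 0, 0], [0, 0, 0], [0, 0, 0], [0, 0, 0]])

```text
clock: 18.18
tool_pos: [0.4932, 0.293, 0.1357]
ee_rot: [[0.001, -0.999, 0.045], [0.0, 0.045, 0.999], [-1.0, -0.001, 0.001]]
wrist_force: [0.5, -0.4, -5.9]
width: 0.0143
```

Command z is 136; floor contact is expected at about 135.

Request:
step_arm(dp=[[0, 0, -1], [0, 0, -2], [0, 0, -2]], turn=[[0, 0, 0], [0, 0, 0], [0, 0, 0]])

```text
clock: 18.55
tool_pos: [0.4933, 0.2931, 0.1351]
ee_rot: [[0.001, -0.999, 0.045], [0.001, 0.045, 0.999], [-1.0, -0.001, 0.001]]
wrist_force: [-3.0, -0.8, 7.0]
width: 0.0145
```

Request:
step_arm(dp=[[0, 0, 0], [0, 0, 0], [0, 0, 0], [0, 0, 0]], turn=[[0, 0, 0], [0, 0, 0], [0, 0, 0], [0, 0, 0]], gripper=-0.06)

```text
clock: 19.05
tool_pos: [0.493, 0.2928, 0.1333]
ee_rot: [[-0.0, -0.999, 0.045], [0.0, 0.045, 0.999], [-1.0, 0.0, 0.0]]
wrist_force: [0.3, -0.5, 0.4]
width: 0.0454
```

Request:
step_arm(dp=[[0, 0, 20], [0, 0, 50], [0, 0, 90], [0, 0, 110], [0, 0, 110]], turn=[[0, 0, 0], [0, 0, 0], [0, 0, 0], [0, 0, 0], [0, 0, 0]])

```text
clock: 19.68
tool_pos: [0.4939, 0.2933, 0.2447]
ee_rot: [[0.003, -0.999, 0.045], [0.002, 0.045, 0.999], [-1.0, -0.003, 0.002]]
wrist_force: [-0.3, -0.0, -0.0]
width: 0.045
```

```bash
python3 chk.py 7 scene,wrist; python3 - <<'E'
import cv2,numpy as np
a=cv2.imread('pics/scene7.png')[130:290,130:440];b=cv2.imread('pics/wrist7.png')
cv2.imwrite('pics/v7.png',np.hstack([cv2.resize(a,(480,300)),cv2.resize(b,(320,300))]))
E
```

```text
19.675 [0.49386401 0.29327446 0.24472287] [0.04486705 0.99899086 0.00205057] [-0.30094318 -0.01341637 -0.01355625]
scene red 512 [492.8 229.8 238.   15.9  -2.6] 0.1715
scene yellow 385 [532.9 290.1 167.1  17.   -1.9] 0.1713
scene green 458 [ 516.5 -213.9  236.    16.3    4.3] 0.171
scene blue 486 [ 515.  -276.7  237.2   16.2    4.3] 0.1708
wrist red 5904 [452.6 231.1 165.6  15.8  -2.6] 0.173
wrist yellow 6707 [485.1 293.8 224.2  15.   -2.5] 0.173
```

View pics/v7.png

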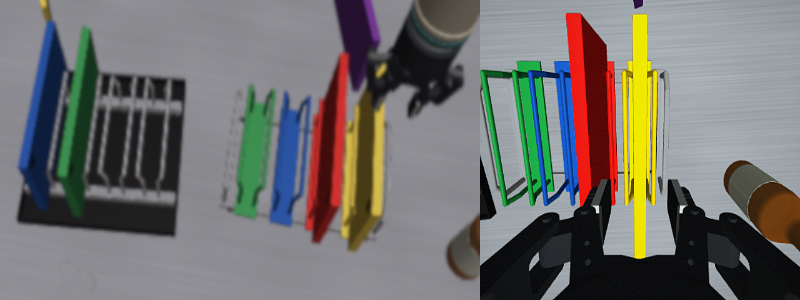

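Red and yellow stand in their slots (picture: red x≈330, yellow x≈365, upright between their wires). Now the green board.

Request:
step_arm(dp=[[2, -60, 0], [4, -120, 0], [6, -180, 0], [8, -240, 0], [11, -300, 0], [14, -360, 0], [17, -420, 0], [19, -475, 0], [19, -506.5, -10], [19, -506.5, -49]], turn=[[0, 0, 0.02], [0, 0, 0.04], [0, 0, 0.06], [0, 0, 0.08], [0, 0, 0.1], [0, 0, 0.12], [0, 0, 0.12], [0, 0, 0.12], [0, 0, 0.12], [0, 0, 0.12]])

```text
clock: 21.02
tool_pos: [0.5122, -0.2182, 0.1939]
ee_rot: [[0.002, -0.998, -0.069], [-0.003, -0.069, 0.998], [-1.0, -0.002, -0.003]]
wrist_force: [-0.1, 0.1, -0.6]
width: 0.0449
```

Request:
step_arm(dp=[[0, 0, 0], [0, 0, 0]], turn=[[0, 0, 0], [0, 0, 0]])

```text
clock: 21.28
tool_pos: [0.5122, -0.2132, 0.1944]
ee_rot: [[-0.001, -0.997, -0.076], [0.0, -0.076, 0.997], [-1.0, 0.0, 0.0]]
wrist_force: [-0.4, -0.1, 0.8]
width: 0.0455
```

```bash
python3 chk.py 8 wrist
```

```text
21.275 [ 0.51217888 -0.21315824  0.19436865] [-7.60833437e-02  9.97101338e-01  4.95803271e-04] [-0.36312446 -0.13669052  0.76343984]
wrist green 9335 [ 486.6 -215.5  178.1   15.     4.5] 0.1731
wrist blue 1856 [ 471.8 -274.6  143.     3.5    3.6] 0.1701
```

Request:
step_arm(dp=[[0, 0, -20], [0, 0, -45], [0, 0, -56], [0, 0, -60], [0, 0, -60]], turn=[[0, 0, 0], [0, 0, 0], [0, 0, 0], [0, 0, 0], [0, 0, 0]])

```text
clock: 21.95
tool_pos: [0.5125, -0.2138, 0.1349]
ee_rot: [[0.001, -0.997, -0.075], [-0.0, -0.075, 0.997], [-1.0, -0.001, -0.0]]
wrist_force: [0.2, -0.4, 0.6]
width: 0.045
```

Request:
step_arm(dp=[[0, 0, 0], [0, 0, 0], [0, 0, 0], [0, 0, 0], [0, 0, 0], [0, 0, 0]], turn=[[0, 0, 0], [0, 0, 0], [0, 0, 0], [0, 0, 0], [0, 0, 0], [0, 0, 0]], gripper=1)

```text
clock: 22.7
tool_pos: [0.5124, -0.2138, 0.1351]
ee_rot: [[0.001, -0.997, -0.075], [-0.0, -0.075, 0.997], [-1.0, -0.001, -0.0]]
wrist_force: [-0.9, -0.0, 5.2]
width: 0.0145
```

Request:
step_arm(dp=[[0, 0, 10], [0, 0, 35], [0, 0, 75], [0, 0, 120], [0, 0, 165], [0, 0, 190], [0, 0, 200], [0, 0, 200]], turn=[[0, 0, 0], [0, 0, 0], [0, 0, 0], [0, 0, 0], [0, 0, 0], [0, 0, 0], [0, 0, 0], [0, 0, 0]])

```text
clock: 23.7
tool_pos: [0.5115, -0.2136, 0.3338]
ee_rot: [[-0.001, -0.997, -0.075], [0.0, -0.075, 0.997], [-1.0, 0.001, 0.0]]
wrist_force: [0.5, 0.4, -6.3]
width: 0.0143
```

Request:
step_arm(dp=[[-4, 45, 0], [-9, 100, 0], [-14, 160, 0], [-19, 220, 0], [-24, 270, 0], [-28, 302, 0], [-28, 312.5, 0], [-28, 312.5, 0], [-28, 312.5, 0], [-28, 312.5, 0]], turn=[[0, 0, -0.02], [0, 0, -0.04], [0, 0, -0.06], [0, 0, -0.08], [0, 0, -0.1], [0, 0, -0.12], [0, 0, -0.12], [0, 0, -0.12], [0, 0, -0.12], [0, 0, -0.12]])

```text
clock: 24.95
tool_pos: [0.4841, 0.0972, 0.3341]
ee_rot: [[-0.0, -0.999, 0.047], [-0.001, 0.047, 0.999], [-1.0, 0.0, -0.001]]
wrist_force: [-0.4, -0.5, -5.9]
width: 0.0143
```

Request:
step_arm(dp=[[0, 0, -25], [0, 0, -60], [0, 0, -85], [0, 0, -100], [0, 0, -105], [0, 0, -105], [0, 0, -105]], turn=[[0, 0, 0], [0, 0, 0], [0, 0, 0], [0, 0, 0], [0, 0, 0], [0, 0, 0], [0, 0, 0]])

```text
clock: 25.82
tool_pos: [0.4846, 0.0987, 0.2301]
ee_rot: [[0.002, -0.999, 0.045], [0.0, 0.045, 0.999], [-1.0, -0.002, 0.0]]
wrist_force: [-0.1, 0.5, -5.8]
width: 0.0144
```

Request:
step_arm(dp=[[0, 0, -15], [0, 0, -35], [0, 0, -55], [0, 0, -70], [0, 0, -82], [0, 0, -90], [0, 0, -93], [0, 0, -94], [0, 0, -94]], turn=[[0, 0, 0], [0, 0, 0], [0, 0, 0], [0, 0, 0], [0, 0, 0], [0, 0, 0], [0, 0, 0], [0, 0, 0], [0, 0, 0]])

```text
clock: 26.95
tool_pos: [0.4843, 0.0988, 0.1356]
ee_rot: [[0.001, -0.999, 0.045], [0.0, 0.045, 0.999], [-1.0, -0.001, 0.0]]
wrist_force: [1.0, 0.7, -6.4]
width: 0.0142
```

Request:
step_arm(dp=[[0, 0, -1], [0, 0, -2], [0, 0, -2]], turn=[[0, 0, 0], [0, 0, 0], [0, 0, 0]])

```text
clock: 27.32
tool_pos: [0.4843, 0.0989, 0.1351]
ee_rot: [[0.002, -0.999, 0.045], [0.0, 0.045, 0.999], [-1.0, -0.001, 0.001]]
wrist_force: [-3.2, -1.1, 11.0]
width: 0.0144
```

Request:
step_arm(dp=[[0, 0, 0], [0, 0, 0], [0, 0, 0], [0, 0, 0]], turn=[[0, 0, 0], [0, 0, 0], [0, 0, 0], [0, 0, 0]], gripper=-0.06)

```text
clock: 27.82
tool_pos: [0.484, 0.0988, 0.1332]
ee_rot: [[-0.0, -0.999, 0.045], [0.0, 0.045, 0.999], [-1.0, 0.0, 0.0]]
wrist_force: [0.4, -0.2, -0.1]
width: 0.045
```

Request:
step_arm(dp=[[0, 0, 20], [0, 0, 50], [0, 0, 90], [0, 0, 110], [0, 0, 110]], turn=[[0, 0, 0], [0, 0, 0], [0, 0, 0], [0, 0, 0], [0, 0, 0]])

```text
clock: 28.45
tool_pos: [0.485, 0.099, 0.2446]
ee_rot: [[0.003, -0.999, 0.045], [0.001, 0.045, 0.999], [-1.0, -0.003, 0.001]]
wrist_force: [0.3, -0.6, -0.1]
width: 0.045
```

Request:
step_arm(dp=[[4, -60, 0], [8, -120, 0], [13, -180, 0], [18, -240, 0], [23, -300, 0], [27, -350, -10], [27, -377.5, -30], [27, -377.5, -49], [27, -377.5, -49], [27, -377.5, -49]], turn=[[0, 0, 0.02], [0, 0, 0.04], [0, 0, 0.06], [0, 0, 0.08], [0, 0, 0.1], [0, 0, 0.12], [0, 0, 0.12], [0, 0, 0.12], [0, 0, 0.12], [0, 0, 0.12]])

```text
clock: 29.7
tool_pos: [0.5111, -0.2782, 0.1941]
ee_rot: [[-0.0, -0.997, -0.076], [0.0, -0.076, 0.997], [-1.0, 0.0, 0.0]]
wrist_force: [0.5, 0.5, -0.3]
width: 0.0455
```

```bash
python3 chk.py 9 scene,top,wrist;cp pics/wrist9.png pics/v8.png
```

```text
29.7 [ 0.51112614 -0.27817968  0.19414595] [-7.59631179e-02  9.97110513e-01  4.78772098e-04] [ 0.51566623  0.4959564  -0.2954748 ]
scene red 518 [492.2 229.6 240.1  16.4  -2.7] 0.1713
scene yellow 539 [496.7 292.3 238.3  16.4  -2.3] 0.1713
scene green 446 [489.3  98.6 234.4  15.   -2.5] 0.1715
scene blue 325 [ 556.2 -274.   155.2   16.1    4.6] 0.1709
top red 347 [487.2 228.9 235.7  16.5  -2.6] 0.1715
top yellow 333 [489.8 292.3 234.   15.5  -2.7] 0.171
top green 216 [480.4  96.9 229.9  11.3  -2.4] 0.1717
wrist blue 1976 [ 486.1 -280.8  178.    15.     4.4] 0.1729
```

View pics/v8.png

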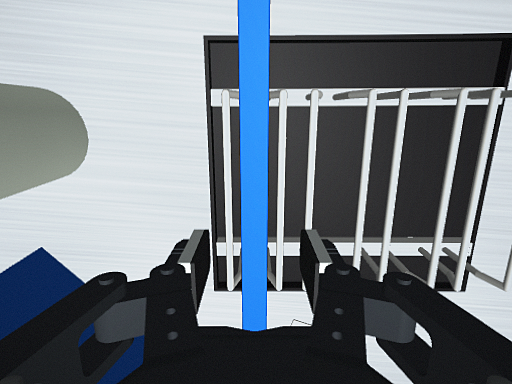

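All three placed boards measure correct. The blue rack board (column 255) is centred between the pads (207 and 303), and the jug is clear on the left. Gripping it.

Request:
step_arm(dp=[[0, 0, -20], [0, 0, -45], [0, 0, -56], [0, 0, -60], [0, 0, -60]], turn=[[0, 0, 0], [0, 0, 0], [0, 0, 0], [0, 0, 0], [0, 0, 0]])

```text
clock: 30.48
tool_pos: [0.5114, -0.2788, 0.1348]
ee_rot: [[0.001, -0.997, -0.075], [-0.0, -0.075, 0.997], [-1.0, -0.001, -0.0]]
wrist_force: [-0.7, -0.0, -0.5]
width: 0.0454
```

Request:
step_arm(dp=[[0, 0, 0], [0, 0, 0], [0, 0, 0], [0, 0, 0], [0, 0, 0], [0, 0, 0]], turn=[[0, 0, 0], [0, 0, 0], [0, 0, 0], [0, 0, 0], [0, 0, 0], [0, 0, 0]], gripper=1)

```text
clock: 31.22
tool_pos: [0.5114, -0.279, 0.1351]
ee_rot: [[0.001, -0.997, -0.075], [-0.001, -0.075, 0.997], [-1.0, -0.001, -0.001]]
wrist_force: [-0.5, -0.0, 5.8]
width: 0.0143
```

Request:
step_arm(dp=[[0, 0, 10], [0, 0, 35], [0, 0, 75], [0, 0, 120], [0, 0, 165], [0, 0, 190], [0, 0, 200], [0, 0, 200]], turn=[[0, 0, 0], [0, 0, 0], [0, 0, 0], [0, 0, 0], [0, 0, 0], [0, 0, 0], [0, 0, 0], [0, 0, 0]])

```text
clock: 32.22
tool_pos: [0.5106, -0.2785, 0.3338]
ee_rot: [[-0.001, -0.997, -0.075], [0.0, -0.075, 0.997], [-1.0, 0.001, 0.001]]
wrist_force: [0.1, 0.4, -6.4]
width: 0.0141
```

Request:
step_arm(dp=[[-2, 40, 0], [-4, 95, 0], [-8, 155, 0], [-11, 215, 0], [-14, 275, 0], [-18, 335, 0], [-22, 390, 0], [-24, 430, 0], [-24, 442.3, 0], [-24, 442.3, 0]], turn=[[0, 0, -0.015], [0, 0, -0.03], [0, 0, -0.05], [0, 0, -0.07], [0, 0, -0.09], [0, 0, -0.105], [0, 0, -0.12], [0, 0, -0.12], [0, 0, -0.12], [0, 0, -0.12]])

```text
clock: 33.48
tool_pos: [0.4862, 0.1636, 0.333]
ee_rot: [[-0.003, -0.999, 0.043], [-0.001, 0.043, 0.999], [-1.0, 0.003, -0.001]]
wrist_force: [0.6, -0.9, -5.8]
width: 0.0146
```

Request:
step_arm(dp=[[0, 0, 0], [0, 0, -25], [0, 0, -60], [0, 0, -85], [0, 0, -100], [0, 0, -105], [0, 0, -105], [0, 0, -105]], turn=[[0, 0, 0], [0, 0, 0], [0, 0, 0], [0, 0, 0], [0, 0, 0], [0, 0, 0], [0, 0, 0], [0, 0, 0]])

```text
clock: 34.48
tool_pos: [0.4877, 0.1638, 0.2302]
ee_rot: [[0.002, -0.999, 0.045], [0.001, 0.045, 0.999], [-1.0, -0.002, 0.001]]
wrist_force: [-0.1, -0.6, -5.3]
width: 0.0139
```

Request:
step_arm(dp=[[0, 0, -15], [0, 0, -35], [0, 0, -55], [0, 0, -70], [0, 0, -82], [0, 0, -90], [0, 0, -93], [0, 0, -94], [0, 0, -94]], turn=[[0, 0, 0], [0, 0, 0], [0, 0, 0], [0, 0, 0], [0, 0, 0], [0, 0, 0], [0, 0, 0], [0, 0, 0], [0, 0, 0]])

```text
clock: 35.6
tool_pos: [0.4873, 0.1637, 0.1357]
ee_rot: [[0.001, -0.999, 0.045], [0.0, 0.045, 0.999], [-1.0, -0.001, 0.0]]
wrist_force: [-0.4, -0.0, -5.5]
width: 0.0145
```

Request:
step_arm(dp=[[0, 0, -1], [0, 0, -2], [0, 0, -2]], turn=[[0, 0, 0], [0, 0, 0], [0, 0, 0]])

```text
clock: 35.98
tool_pos: [0.4874, 0.1638, 0.1351]
ee_rot: [[0.002, -0.999, 0.045], [0.0, 0.045, 0.999], [-1.0, -0.002, 0.001]]
wrist_force: [-3.7, -0.8, 10.7]
width: 0.0142
```

Request:
step_arm(dp=[[0, 0, 0], [0, 0, 0], [0, 0, 0], [0, 0, 0]], turn=[[0, 0, 0], [0, 0, 0], [0, 0, 0], [0, 0, 0]], gripper=-0.06)

```text
clock: 36.48
tool_pos: [0.4871, 0.1636, 0.1333]
ee_rot: [[0.0, -0.999, 0.045], [0.0, 0.045, 0.999], [-1.0, -0.0, 0.0]]
wrist_force: [0.4, 0.2, 0.1]
width: 0.0453
```

Request:
step_arm(dp=[[0, 0, 20], [0, 0, 60], [0, 0, 120], [0, 0, 180], [0, 0, 240], [0, 0, 290], [0, -40, 300], [0, -100, 300], [0, -160, 300], [0, -200, 300]], turn=[[0, 0, 0], [0, 0, 0], [0, 0, 0], [0, 0, 0], [0, 0, 0], [0, 0, 0], [0, 0, 0], [0, 0, 0], [0, 0, 0], [0, 0, 0]])

```text
clock: 37.72
tool_pos: [0.4864, -0.0396, 0.4333]
ee_rot: [[-0.0, -0.999, 0.048], [-0.001, 0.048, 0.999], [-1.0, -0.0, -0.001]]
wrist_force: [0.2, -0.4, -1.2]
width: 0.0449
```

Request:
step_arm(dp=[[0, 0, 0], [0, -50, 0], [0, -100, 0], [0, -150, 0], [0, -150, 0], [0, -150, 0]], turn=[[0, 0, 0], [0, 0, 0], [0, 0, 0], [0, 0, 0], [0, 0, 0], [0, 0, 0]])

```text
clock: 38.48
tool_pos: [0.4874, -0.1847, 0.433]
ee_rot: [[-0.0, -0.999, 0.043], [0.002, 0.043, 0.999], [-1.0, 0.0, 0.002]]
wrist_force: [0.7, 0.6, -0.1]
width: 0.0454
```

```bash
python3 chk.py 10 scene,top; python3 - <<'E'
import cv2,numpy as np
a=cv2.imread('pics/scene10.png');b=cv2.imread('pics/top10.png')
cv2.imwrite('pics/v9.png',np.vstack([np.hstack([cv2.resize(a,(400,300)),cv2.resize(b,(400,300))]),np.hstack([cv2.resize(a[160:280,260:420],(400,300)),cv2.resize(b[140:230,140:260],(400,300))])]))
E
```

```text
38.475 [ 0.48737917 -0.18468483  0.43301725] [0.04296848 0.99907517 0.00158418] [ 0.70806596  0.62513796 -0.1366731 ]
scene red 520 [492.  229.7 241.   16.1  -2.6] 0.1715
scene yellow 537 [495.9 292.4 239.5  16.1  -2.6] 0.1713
scene green 448 [489.3  98.7 235.6  15.2  -2.5] 0.1715
scene blue 495 [490.4 163.8 238.2  15.5  -2.4] 0.1715
top red 356 [487.  228.6 235.9  16.7  -2.6] 0.1719
top yellow 330 [489.5 292.3 233.2  16.4  -2.5] 0.1713
top green 217 [481.8  96.8 232.8  11.8  -2.6] 0.1717
top blue 338 [484.1 163.1 236.   16.   -2.5] 0.1713
```

View pics/v9.png

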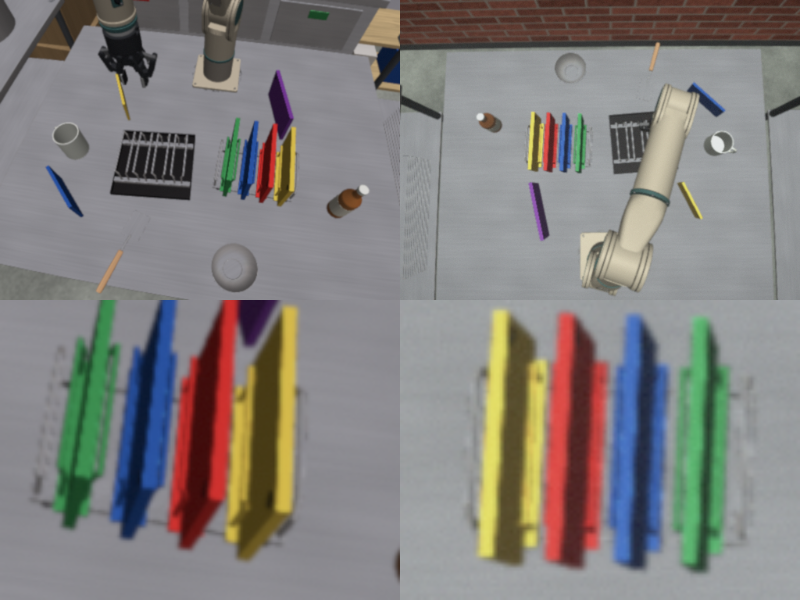

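The four boards stand in their own colour slots (lower-left crop: green 90, blue 145, red 205, yellow 270). Top edges are at 0.1715 m, which is fully down, and x-centres are within about 1.5 mm of the slot centres. The bottle and jug have not moved. Handing in.

```bash
python3 -c "from workcell import ticket; print(ticket.sign_off())"
```

```text
the job is handed in; nothing more can be done
None
```

All four boards (240 mm red, yellow, green and blue) are now in the storage rack, each in the slot of its own colour. From +y the order is yellow, red, blue, green. Each was lowered onto the slot floor before release, with about 7–11 N contact force. The job was handed in at about 38.6 s of the 120 s limit.

**Last checks** (scene and top cameras):
- **Fully down:** every top edge reads 0.171–0.172 m, as expected for a board resting on its strip.
- **Aligned and centred:** yaw is −2.4 to −2.6°, matching the slots. In the scene camera the boards sit within about 1.5 mm of their slot centres lengthways.
- **Bystanders:** the bottle and jug look unmoved by eye, and so do the loose boards.

**Disagreement:** the top and scene cameras differ by about 6 mm in absolute x. It is about the same for boards and slots, so I took it as a calibration offset and placed by relative measurement. The top camera's green reading, about 2 mm off in y, comes from a partly seen edge.

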